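# Set and lock the loose collar on the tape stand

### The arm

A 6-joint arm with a two-finger parallel gripper is mounted at the origin on the work surface. World frame = base frame: x ahead of the robot, y to its left, z up, the work surface at z = 0. Lengths are in m, angles in rad, forces in N, time in s.
With the tool pointing down it reaches from about 0.375 to 0.9 m from the base axis. Payload 3.1 kg.
Tool frame: the origin (TCP) lies at the centre of the arm's flange, where the gripper is bolted on; the fingertips stand 182 mm ahead of it and the grasp point (between the pads) lies 164 mm ahead of it; z points along the fingers, y is the line along which they close (so a half turn about z gives the same grasp; the last joint's range is limited). The gripper opens to 87 mm and grips with 3 to 60 N. Pads are 19 mm wide; open, the fingers measure 117 mm over their backs; the gripper's body (75 mm by 190 mm) begins 51 mm behind the grasp point.
Start: joints at [-1.419, 0.527, 1.433, -0, 1.181, -0.178], TCP at [0.203, -0.591, 0.405] pointing down, gripper open.
Joint ranges: [-3.08, 3.08], [-0.75, 2.2], [0.22, 2.44], [-1.43, 4.57], [0, 2.65], [-2.85, 2.85]. Speed limits (rad/s): [2.79, 2.79, 3.14, 3.14, 3.14, 3.14].

### API

Orientations are given as a unit quaternion [x, y, z, w].
In Python, from rig import * gives the robot as it stands.
- The arm moves only by the tool move_arm, never from a script. Its argument "commands" is a list that holds one entry, the list of rows, each a list of 6 numbers: the shift along the tool's x, y, z in units of 40 mm (1.0 is 40 mm), then the turn, a rotation vector about the tool's x, y, z in rad. A call has 1 to 12 rows; each row is the pose to reach, as a shift and turn from the pose commanded when the call began, along the tool's axes at that moment; what a row does not reach only later rows make up. A row lasts 1/8 s, in which the tool goes at most 62.5 mm and 10.7 degrees, less where a joint would pass 70% of its speed; a pose out of reach is approached as far as the arm can. A call with a gripper value outside its range is refused whole. "claw" is the closure, from -1 (fully open) to 1 (shut), so that 0 is half open, set as the call begins (left out, the last holds). The fingers move at their own pace and stop on an object; "squeeze" is the grip in N (left out, the last holds). Time passes only in rows, so rows that repeat a pose let the fingers close. It gives the time, the measured TCP pose, the force, the opening and the grip force at its end, in the units of the state.
- get_obs(): the state, without advancing time (a new reading comes with each control period).
- camera(name): name is "side" or "top" or "wrist"; returns a dict with "pixels" (480x640x3 uint8, blue, green, red), "range_z" (480x640 float32, m along the optical axis (not along the pixel's ray), 0 where there is no reading), "camera_matrix" (3x3 intrinsics, pixels), "extrinsics" (4x4, takes a point from world to camera coordinates). Camera axes: x right, y up, looking along -z (the intrinsics and any distortion apply to the point x, -y, -z); pixel columns grow to the right and rows downward; lengths in m; the calibration is good to about 2 mm. The wrist camera is an equidistant fisheye: a pixel r from the principal point sees the ray r / f radians off the axis. A picture is of the moment at which its call begins.
- hand_in(): hands the job in; it is judged then, once.
The state is a dict: "time": time; "q": joint angles; "joint_velocities": joint speeds; "joint_torque": joint torques, N m; "position": TCP position; "tool_rot": TCP orientation; "ft_force": force on the tool from outside, world axes, zero at the start; "moment": the same for the moment, N m; "grip_width": finger opening in m; "grip_force": force on a finger pad.
Only numpy, scipy, OpenCV 4.12 (cv2) and the standard library are available. Lean on these libraries where they do the work, as an engineer would, in place of code of your own. Each camera call takes 0.05 s, during which the arm holds its last target. There are 200 camera calls.

### The job

The collar with the orange wing screw is loose on the tape stand's shaft. Slide it along until it sits right up against the tape roll's hub, turn it so that its screw points squarely at the bright flat milled along the shaft (like the black-winged collar at the roll's other end), then tighten the wing screw clockwise as far as it goes and let go. Leave the other things on the bench where they are.

Things in the scene. Friction and masses are not known exactly. Their poses are not given: they have to be found in the camera images.
- shaft (a joint): The tape stand's horizontal dark steel shaft, 24 mm thick, clamped 130 mm above the bench; it cannot be turned. One bright flat, 11.6 mm wide and 1.5 mm deep, runs along all of it. Value: how far the direction that the flat faces leans from straight up towards the robot's side (the stand's -x side), in rad (0.38 to 0.66).
- flat (a point): Point on the shaft's centre line where the middle of the loose collar must come to be (it then touches the roll's hub). y axis: along the shaft, to the roll; z axis: the direction that the flat faces; x axis: square to both, to the stand's far side. It stays fixed.
- stand_mid (a point): Middle of the underside of the stand: a grey base plate 160 x 400 x 8 mm (the 400 along y), with a cheek plate at each end, 10 mm thick, 90 mm wide, 164 mm high, 190 mm from the middle; a 14 mm tie rod 45 mm up on the far side. Fixed. y axis: along the shaft; -x: the robot's side.
- roll_mid (a point): Centre of the brown tape roll on the shaft: 100 mm in diameter, 75 mm wide, on a hub 84 mm wide; it turns freely. Beyond it (+y) a steel collar like the loose one, with a black wing, is already tight on the flat; its wing stands 108 mm along the shaft from where the orange wing must come.
- collar (a joint): Slide of the loose collar along the shaft, in m: 0 when it touches the hub of the tape roll, growing as it is moved away from it (to -y of point flat), at most 0.12. It slides with about 2 N of friction while its screw is loose and stays where it is left.
- collar_turn (a joint): Turn of the loose collar about the shaft relative to the flat, in rad: 0 when its screw points squarely at the flat, negative when the screw stands more upright or to the far side, positive when further to the robot's side. Friction about 0.12 N m while loose; stays where left. Off the flat the screw's tip meets the round of the shaft from a screw turn of about 0.6 on and grows stiff.
- collar_mid (a point): Centre of the loose collar, on the shaft's centre line. The collar is an aluminium ring 52 mm outside, 24 mm wide along the shaft. y axis: along the shaft, to the roll; z axis: outward along its wing screw.
- wing (a point): Centre of the orange wing of the loose collar's screw, 75 mm from the shaft's centre line when loose: a flat bar 60 mm wide, 12 mm thick, 30 mm high (60 to 90 mm from the centre line) on a steel stem 10 mm thick. z axis: outward along the screw; x axis: along the 60 mm width; y axis: through the 12 mm thickness. The axes turn with the screw.
- screw (a joint): Turn of the orange wing screw in rad, growing as it is tightened (clockwise, seen from outside). Loose at the start (0 to 0.5); it meets the flat at 1.6 and comes to a hard stop at 1.75. At 0 the wing's width is square to the shaft, at 1.57 along it. Coarse thread: the wing goes in 1.5 mm per rad. Friction about 0.06 N m; stays where left; when tight it locks the collar.
- core_mid (a point): Centre of an empty cardboard core standing on the stand's base plate, 82 mm in diameter, 75 mm tall. Bystander, loose.
- driver_a_mid (a point): Middle of a dark grey cordless screwdriver with orange trigger lying on its side, about 160 x 160 mm, 52 mm high. Bystander, loose.
- driver_b_mid (a point): Middle of a dark grey cordless screwdriver with red trigger lying on its side, about 160 x 160 mm, 52 mm high. Bystander, loose.
- spare_roll_mid (a point): Centre of a spare roll of yellowish tape lying flat, 110 mm in diameter, 50 mm high. Bystander, loose.
- jar_mid (a point): Middle of a clear jar with a white lid, 64 mm in diameter, 85 mm tall. Bystander, loose.

How it is judged:
By the outcome, as a careful person would: the job done as asked, in the order asked, and still so for the second after the job is handed in, with the robot touching nothing.
It also fails if it takes over 45 s, if anything falls off the work surface, if the arm or the gripper's body presses on something with over 40 N, if the wrist force passes 120 N, or if a joint passes its speed limit or range.

## Working session

There is one attempt and no reset: what is moved stays moved. The work goes in short steps, Python scripts to look and compute and a tool call to move; the robot and the scene stay as the last step left them, time stands still between calls to the robot, and variables do not carry over. Pictures are saved under pics/ and viewed, at most 10 in all, crops included, and the job is handed in when it is done.

Besides the shell and the picture viewer there is one more tool, called after "Request:" as name(argument=value, ...) on one line, values as JSON. move_arm: Moves the arm, as the interface text tells. Its arguments: {"type":"object","properties":{"commands":{"type":"array","items":{"type":"array","items":{"type":"array","items":{"type":"number"}}}},"claw":{"type":"number"},"squeeze":{"type":"number"}},"required":["commands"]}

```bash
mkdir -p pics; ls; cat > h.py <<'E'
import numpy as np, cv2
from rig import *
from scipy.spatial.transform import Rotation as R
def cloud(c):
    K=np.array(c["camera_matrix"]);d=c["range_z"];v,u=np.mgrid[:480,:640]
    p=np.stack([(u-K[0,2])/K[0,0]*d,-(v-K[1,2])/K[1,1]*d,-d],-1)
    E=np.array(c["extrinsics"]);return (p-E[:3,3])@E[:3,:3]
E
python3 - <<'E'
from h import *
for n in("side","top"):
    c=camera(n);cv2.imwrite(f"pics/{n}0.png",c["pixels"]);np.savez(f"{n}0.npz",**{k:c[k] for k in("pixels","range_z","camera_matrix","extrinsics")})
    print(n,c["camera_matrix"],c["extrinsics"],c.keys())
print(get_obs())
E
```

```text
pics
side [[434.32299082   0.         323.01647899]
 [  0.         434.32299082 233.9447845 ]
 [  0.           0.           1.        ]] [[-0.99411746 -0.1082869   0.00210142  0.50816155]
 [ 0.0838889  -0.75757176  0.64733892 -0.13488077]
 [-0.06850635  0.64370721  0.76219939 -1.1962194 ]
 [ 0.          0.          0.          1.        ]] dict_keys(['pixels', 'range_z', 'camera_matrix', 'extrinsics'])
top [[566.32755978   0.         323.45918204]
 [  0.         566.32755978 237.99130391]
 [  0.           0.           1.        ]] [[-0.00439931 -0.99998561 -0.00306873  0.0121451 ]
 [ 0.99253606 -0.00474049  0.12185937 -0.51897237]
 [-0.12187216 -0.00250973  0.99254263 -1.56530267]
 [ 0.          0.          0.          1.        ]] dict_keys(['pixels', 'range_z', 'camera_matrix', 'extrinsics'])
{'time': 0.1, 'q': array([-1.41849307e+00,  5.28375828e-01,  1.43375562e+00, -7.62854980e-06,
        1.18144045e+00, -1.78482753e-01]), 'joint_velocities': array([ 1.05753811e-03, -6.29284819e-04, -1.39005508e-03, -1.26326968e-04,
        3.97935328e-05,  9.64378822e-04]), 'joint_torque': array([-6.38520723e-04, -4.40984023e+01, -1.77151197e+01,  6.35001669e-02,
        5.34179772e-02, -3.76233982e-05]), 'position': array([ 0.20298151, -0.59079616,  0.40387344]), 'tool_rot': array([ 9.86353005e-01,  1.64641337e-01,  9.42647234e-06, -9.89582989e-04]), 'ft_force': array([-0.51065913, -0.06035712,  0.22415993]), 'moment': array([ 0.0226515 , -0.02254945,  0.07272957]), 'grip_force': 0.0, 'grip_width': 0.08700043619272015}
```

View pics/side0.png

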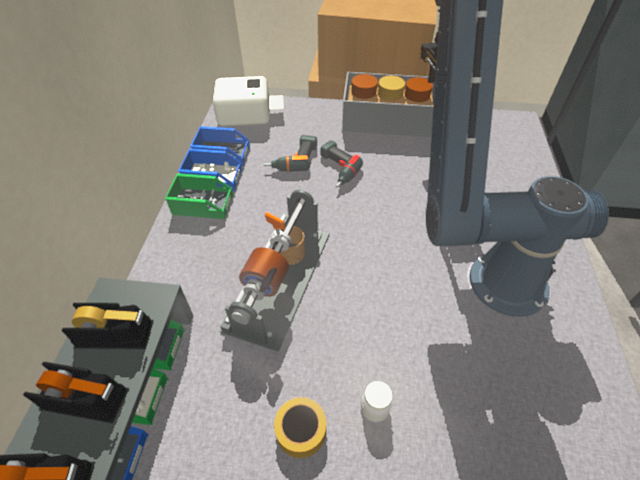

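View pics/top0.png

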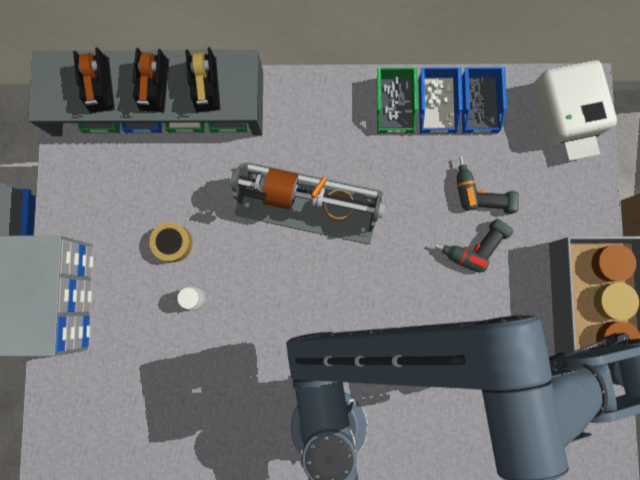

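The side view shows the stand at the left middle, with the orange wing at about (275,220) and the roll at (263,270). The top view has the roll at (280,187), the orange wing at (319,187) leaning to the far side, and the core at (340,205) under the shaft on the robot side.

```bash
python3 - <<'E'
from h import *
t=dict(np.load("top0.npz"));s=dict(np.load("side0.npz"))
for n,c,roi in(("top",t,(150,250,225,395)),("side",s,(180,350,215,335))):
    P=cloud(c);hsv=cv2.cvtColor(c["pixels"],cv2.COLOR_BGR2HSV)
    m=np.zeros((480,640),bool);m[roi[0]:roi[1],roi[2]:roi[3]]=1
    m&=c["range_z"]>0
    # table check
    print(n,"z table",np.median(P[c["range_z"]>0][:,2]))
    # base plate: z ~8mm
    b=m&(abs(P[...,2]-0.008)<0.006)
    sat=(hsv[...,1]>150)
    o=m&sat&(hsv[...,0]>10)&(hsv[...,0]<20)&(hsv[...,2]>150)&(P[...,2]>.1)
    print("orange",o.sum(),P[o].mean(0),np.percentile(P[o],[5,50,95],axis=0).round(3).tolist())
    r=m&sat&(hsv[...,0]<=11)&(P[...,2]>.12)
    print("roll",r.sum(),np.percentile(P[r],[2,50,98],axis=0).round(3).tolist())
    # high points: cheeks
    k=m&(P[...,2]>.158)&(~sat);print("high",k.sum());
    q=P[k];print(np.percentile(q,[0,50,100],axis=0).round(3).tolist()) 
    # shaft: gray points z .125-.15
    k=m&(P[...,2]>.132)&(P[...,2]<.15)&(hsv[...,1]<60)
    q=P[k];print("shaft",len(q));
    vx=cv2.fitLine(q[:,:2].astype(np.float32),cv2.DIST_HUBER,0,.01,.01).ravel();print(vx)
    y0,y1,x0,x1=roi;im=c["pixels"][y0:y1,x0:x1];cv2.imwrite(f"pics/{n}c.png",cv2.resize(im,None,fx=min(4.6,600/(y1-y0)),fy=min(4.6,600/(y1-y0)),interpolation=cv2.INTER_CUBIC))
E
```

```text
top z table 0.000821320000816193
orange 108 [0.62686674 0.02058888 0.21444824] [[0.607, 0.007, 0.198], [0.626, 0.02, 0.217], [0.648, 0.035, 0.222]]
roll 101 [[0.589, 0.033, 0.13], [0.613, 0.132, 0.16], [0.686, 0.166, 0.21]]
high 411
[[0.561, -0.139, 0.158], [0.619, 0.172, 0.179], [0.69, 0.247, 0.217]]
shaft 1003
[0.22364677 0.9746703  0.62075293 0.033242  ]
side z table 0.0024837062228117114
orange 398 [0.63442653 0.09362551 0.18937076] [[0.611, 0.019, 0.176], [0.636, 0.107, 0.181], [0.652, 0.152, 0.22]]
roll 594 [[0.599, 0.019, 0.161], [0.63, 0.116, 0.178], [0.671, 0.158, 0.215]]
high 788
[[0.561, -0.138, 0.158], [0.629, 0.163, 0.169], [0.688, 0.251, 0.224]]
shaft 1035
[0.22113204 0.97524387 0.63832027 0.12697822]
```

View pics/topc.png

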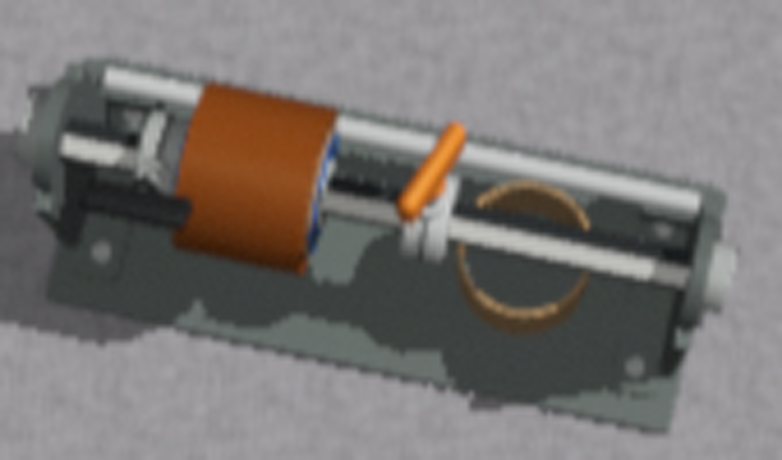

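The top crop shows the wing bar running from (459,130) to (408,210), the collar at about (428,225), the bright flat along the shaft and the core below it at about (523,255). Next I'll fit geometric models to the point clouds.

```bash
cat >> h.py <<'E'
from scipy.optimize import least_squares
def frame(yaw): # columns: stand x,y,z in world
    return np.array([[np.cos(yaw),-np.sin(yaw),0],[np.sin(yaw),np.cos(yaw),0],[0,0,1]])
def wingframe(yaw,turn_abs,scr):
    # turn_abs: lean from up to -x ; returns columns wing x,y,z in world
    S=frame(yaw); z=S@[-np.sin(turn_abs),0,np.cos(turn_abs)]; y=S[:,1]; x=np.cross(y,z)
    return np.stack([x,y,z],1)@R.from_euler('z',-scr).as_matrix()
def box(p,h):
    q=abs(p)-h; return np.linalg.norm(np.maximum(q,0),axis=1)+np.minimum(q.max(1),0)
E
python3 - <<'E'
from h import *
t=dict(np.load("top0.npz"));s=dict(np.load("side0.npz"))
D={}
for n,c,roi in(("top",t,(150,250,225,395)),("side",s,(180,350,215,335))):
    P=cloud(c);hsv=cv2.cvtColor(c["pixels"],cv2.COLOR_BGR2HSV)
    m=np.zeros((480,640),bool);m[roi[0]:roi[1],roi[2]:roi[3]]=1;m&=c["range_z"]>0
    D[n]=(P[m],hsv[m],c["pixels"][m])
yaw=-.2256
def fitaxis(n):
    P,H,_=D[n]; S=frame(yaw);Q=P@S
    # roll-coloured points
    k=(H[:,1]>150)&(H[:,0]<=13)&(P[:,2]>.1)&(Q[:,1]>-.04)
    return P,H,Q,k
for n in D:
    P,H,Q,k=fitaxis(n)
    q=Q[k]; cy=np.median(q[:,1]); q=q[abs(q[:,1]-cy)<.03]
    f=lambda p:np.hypot(q[:,0]-p[0]-p[2]*(q[:,1]-cy),q[:,2]-p[1])-.05
    r=least_squares(f,[np.median(q[:,0]),.13,0],loss='soft_l1',f_scale=.002)
    print(n,"roll axis xs,z,dyaw",r.x.round(4),len(q),"rms",np.std(f(r.x)))
    ax=r.x
    qq=Q[k&(abs(np.hypot(Q[:,0]-ax[0],Q[:,2]-ax[1])-.05)<.006)]
    print(" roll y ext",np.percentile(qq[:,1],[1,5,50,95,99]).round(4))
    # cheeks: points up to z .12-.164 at ends
    for nm,lo,hi in(("-",-.3,-.1),("+",.15,.4)):
        w=Q[(Q[:,1]>lo)&(Q[:,1]<hi)&(Q[:,2]>.15)&(Q[:,2]<.175)]
        print(" cheek",nm,len(w),np.percentile(w,[2,50,98],axis=0).round(4).tolist())
    k=(abs(np.hypot(Q[:,0]-ax[0],Q[:,2]-.13)-.012)<.006)&(Q[:,1]>-.14)&(Q[:,1]<.04)
    w=Q[k];l=np.polyfit(w[:,1],w[:,0],1);print(" shaft xs(y)",l.round(4),len(w),w[:,2].max())
E
```

```text
top roll axis xs,z,dyaw [ 0.5987  0.1289 -0.0012] 816 rms 0.002632350903619245
 roll y ext [0.228  0.2306 0.2634 0.2969 0.3005]Traceback (most recent call last):
  File "<stdin>", line 26, in <module>
    return _quantile_unchecked(
        a, q, axis, out, overwrite_input, method, keepdims, weights)
    return _ureduce(a,
                    func=_quantile_ureduce_func,
    ...<5 lines>...
                    overwrite_input=overwrite_input,
                    method=method)
    r = func(a, **kwargs)
    result = _quantile(arr,
                       quantiles=q,
    ...<2 lines>...
                       out=out,
                       weights=wgt)
    slices_having_nans = np.isnan(arr[-1, ...])
                                  ~~~^^^^^^^^^
IndexError: index -1 is out of bounds for axis 0 with size 0
```

View pics/sidec.png

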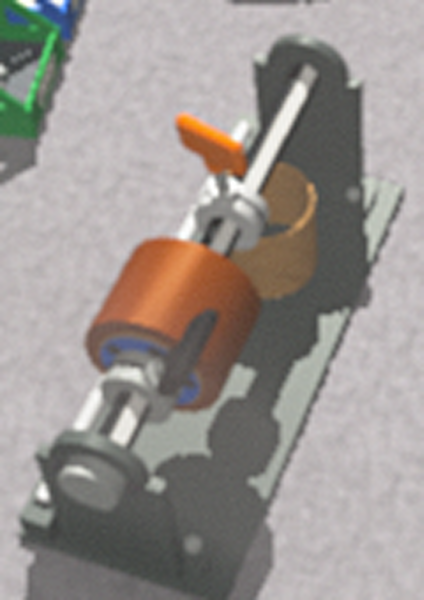

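The side crop shows the black wing at about (190,350) leaning to the robot's side, the loose collar at (230,215) and the orange wing at (210,145) leaning away.

```bash
python3 - <<'E'
from h import *
yaw=-.2256;S=frame(yaw)
A=[];ORG=[];BLK=[]
for n,roi in(("top",(150,250,225,395)),("side",(180,350,215,335))):
    c=dict(np.load(n+"0.npz"));P=cloud(c);hsv=cv2.cvtColor(c["pixels"],cv2.COLOR_BGR2HSV)
    m=np.zeros((480,640),bool);m[roi[0]:roi[1],roi[2]:roi[3]]=1;m&=c["range_z"]>0
    Q=(P@S)[m];H=hsv[m].astype(int)
    q=Q[(H[:,1]>150)&(H[:,0]<=13)&(Q[:,2]>.1)&(Q[:,1]>.225)&(Q[:,1]<.305)]
    f=lambda p:np.hypot(q[:,0]-p[0]-p[2]*(q[:,1]-.264),q[:,2]-p[1])-.05
    r=least_squares(f,[.6,.13,0],loss='soft_l1',f_scale=.002);print(n,"roll",r.x.round(4),len(q))
    print(" ext",np.percentile(q[:,1],[0,2,98,100]).round(4))
    for lo,hi in((-.05,.06),(.31,.45)):
        w=Q[(Q[:,1]>lo)&(Q[:,1]<hi)&(Q[:,2]>.145)&(Q[:,2]<.175)&(H[:,1]<120)&(abs(Q[:,0]-.6)<.05)]
        if len(w):print(" cheek",len(w),np.percentile(w,[2,50,98],axis=0).round(4).tolist())
    w=Q[(abs(np.hypot(Q[:,0]-.6,Q[:,2]-.13)-.012)<.006)&(Q[:,1]>.02)&(Q[:,1]<.13)]
    l=np.polyfit(w[:,1],w[:,0],1);print(" shaft slope,x@.1",l[0].round(4),np.polyval(l,.1).round(4),len(w),np.percentile(w[:,2],98))
    w=Q[(abs(np.hypot(Q[:,0]-.6,Q[:,2]-.13)-.026)<.003)&(Q[:,1]>.10)&(Q[:,1]<.215)]
    print(" collar y",len(w),np.percentile(w[:,1],[3,50,97]).round(4))
    o=(H[:,0]>9)&(H[:,0]<22)&(H[:,1]>150)&(Q[:,2]>.17)&(Q[:,1]<.21)&(Q[:,1]>.1);ORG.append(Q[o]);print(" org",o.sum())
    b=(H[:,2]<90)&(np.hypot(Q[:,0]-.6,Q[:,2]-.13)>.055)&(Q[:,2]>.13)&(Q[:,1]>.27)&(Q[:,1]<.36);BLK.append(Q[b]);print(" blk",b.sum(),Q[b].mean(0).round(3) if b.any() else '')
X0,Z0=.5995,.13
def fit(q,init,free_r):
    def f(p):
        W=S.T@wingframe(yaw,p[1],p[2]); c=np.array([X0,p[0],Z0])+W[:,2]*p[3]
        return np.r_[box((q-c)@W,np.array([.03,.006,.015])),(p[3]-free_r)*1]
    r=least_squares(f,init,loss='soft_l1',f_scale=.002);return r.x.round(4),abs(f(r.x)).mean().round(4)
for i,n in((0,"top"),(1,"side"),(2,"both")):
    q=np.vstack(ORG) if i==2 else ORG[i]
    print(n,"orange y,turn,screw,r",fit(q,[.155,-.2,.4,.075],.075))
q=np.vstack(BLK)
if len(q)>10:print("black",fit(q,[.318,.5,1.65,.0725],.0725))
E
```

```text
top roll [ 0.5987  0.1289 -0.0082] 996
 ext [0.2273 0.2284 0.2994 0.3016]
 cheek 144 [[0.5722, -0.0142, 0.1452], [0.5994, 0.0018, 0.1541], [0.6278, 0.0351, 0.1664]]
 cheek 263 [[0.5712, 0.3109, 0.1451], [0.5973, 0.3783, 0.1537], [0.6224, 0.4004, 0.1679]]
 shaft slope,x@.1 -0.006 0.598 360 0.1459676384078377
 collar y 77 [0.1499 0.1571 0.1727]
 org 118
 blk 176 [0.557 0.318 0.197]
side roll [ 0.5977  0.1306 -0.0098] 608
 ext [0.2284 0.2325 0.2982 0.3024]
 cheek 135 [[0.5705, -0.0029, 0.1455], [0.5971, 0.0075, 0.156], [0.6267, 0.0163, 0.1656]]
 cheek 417 [[0.5685, 0.3118, 0.1454], [0.5939, 0.3835, 0.1543], [0.621, 0.4027, 0.1664]]
 shaft slope,x@.1 -0.0243 0.5947 274 0.14492213274007817
 collar y 132 [0.1508 0.1667 0.1748]
 org 162
 blk 100 [0.554 0.321 0.2  ]
top orange y,turn,screw,r (array([ 0.1617, -0.1432,  0.3253,  0.0739]), np.float64(0.0013))
side orange y,turn,screw,r (array([ 0.1671, -0.1292,  0.0529,  0.0745]), np.float64(0.002))
both orange y,turn,screw,r (array([ 0.1618, -0.1161,  0.3342,  0.0742]), np.float64(0.0011))
black (array([0.3193, 0.6025, 1.563 , 0.0737]), np.float64(0.0012))
```

```bash
cat >> h.py <<'E'
YAW=-.2186; S=frame(YAW)
def axis_from(refx,refy): return
# point on shaft axis in world (X',Y' given in old frame yaw -.2256)
A0=frame(-.2256)@[.5984,.2,.13]
def ax(y): # y = distance along shaft relative to A0 (towards roll)
    return A0+S[:,1]*y
def toolpose(y,turn,scr,r):
    """TCP pose grasping wing at grasp distance r from centre line; tool x = -wing x, tool z=-wing z, tool y=wing y"""
    W=wingframe(YAW,turn,scr); Rt=np.stack([-W[:,0],W[:,1],-W[:,2]],1)
    return ax(y)+W[:,2]*(r+.164),Rt
def rows(p,Rt,o=None):
    o=o or get_obs(); R0=R.from_quat(o["tool_rot"]).as_matrix()
    print("shift u",(R0.T@(p-o["position"])/.04).round(3),"rotvec",R.from_matrix(R0.T@Rt).as_rotvec().round(3), "err mm",(1000*np.linalg.norm(p-o["position"])).round(1))
E
python3 - <<'E'
from h import *
def fit(q,init):
    def f(p):
        W=wingframe(YAW,p[1],p[2]); c=ax(p[0])+W[:,2]*p[3]
        return np.r_[box((q-c)@W,np.array([.03,.006,.015])),(p[3]-init[3])]
    r=least_squares(f,init,loss='soft_l1',f_scale=.002);return r.x.round(4),abs(f(r.x)).mean().round(4)
O=[];B=[]
for n,roi in(("top",(150,250,225,395)),("side",(180,350,215,335))):
    c=dict(np.load(n+"0.npz"));P=cloud(c);H=cv2.cvtColor(c["pixels"],cv2.COLOR_BGR2HSV).astype(int)
    m=np.zeros((480,640),bool);m[roi[0]:roi[1],roi[2]:roi[3]]=1;m&=c["range_z"]>0
    Q=P[m];H=H[m];L=(Q-A0)@S
    O.append(Q[(H[:,0]>9)&(H[:,0]<22)&(H[:,1]>150)&(L[:,2]>.04)&(L[:,1]<.01)])
    B.append(Q[(H[:,2]<90)&(np.hypot(L[:,0],L[:,2])>.055)&(L[:,2]>0)&(L[:,1]>.07)&(L[:,1]<.16)])
    roll=L[(H[:,1]>150)&(H[:,0]<=13)&(L[:,2]>-.03)&(L[:,1]>.025)&(L[:,1]<.105)]
    print("roll y",np.percentile(roll[:,1],[1,99]).round(4))
    g=lambda p:np.hypot(roll[:,0]-p[0]-p[2]*(roll[:,1]-.06),roll[:,2]-p[1])-.05
    print(least_squares(g,[0,0,0],loss='soft_l1',f_scale=.002).x.round(4))
for i in(0,1,2):
    for nm,L,ini in(("or",O,[-.04,-.12,.3,.0745]),("bl",B,[.119,.6,1.6,.0725])):
        print(nm,i,fit(np.vstack(L) if i==2 else L[i],ini))
rows(*toolpose(-.038,-.12,.33,.170))
print(toolpose(-.038,-.12,.33,.170), A0)
E
```

```text
roll y [0.028  0.1004]
[ 0.0007 -0.0011 -0.001 ]
roll y [0.0318 0.0998]
[-0.0003  0.0006 -0.0028]
or 0 (array([-0.0382, -0.1426,  0.3181,  0.074 ]), np.float64(0.0013))
bl 0 (array([0.1206, 0.5804, 1.5669, 0.0719]), np.float64(0.0012))
or 1 (array([-0.0384, -0.1236,  0.3438,  0.0747]), np.float64(0.0009))
bl 1 (array([0.1191, 0.5838, 1.5608, 0.0732]), np.float64(0.0009))
or 2 (array([-0.0383, -0.1299,  0.3427,  0.0742]), np.float64(0.0011))
bl 2 (array([0.1197, 0.5816, 1.567 , 0.0727]), np.float64(0.0012))
shift u [ 15.699 -10.633  -1.417] rotvec [ 0.148  0.014 -2.259] err mm 760.5
(array([0.65876637, 0.01530849, 0.46159808]), array([[-0.84661402,  0.51921833, -0.1168633 ],
       [ 0.52001779,  0.85376081,  0.02596117],
       [ 0.11325282, -0.03879191, -0.99280864]])) [0.62797482 0.0610752  0.13      ]
```

Request:
move_arm(commands=[[[15.7, -10.63, -1.42, 0.148, 0.014, -2.259], [15.7, -10.63, -1.42, 0.148, 0.014, -2.259], [15.7, -10.63, -1.42, 0.148, 0.014, -2.259], [15.7, -10.63, -1.42, 0.148, 0.014, -2.259], [15.7, -10.63, -1.42, 0.148, 0.014, -2.259], [15.7, -10.63, -1.42, 0.148, 0.014, -2.259], [15.7, -10.63, -1.42, 0.148, 0.014, -2.259], [15.7, -10.63, -1.42, 0.148, 0.014, -2.259], [15.7, -10.63, -1.42, 0.148, 0.014, -2.259], [15.7, -10.63, -1.42, 0.148, 0.014, -2.259], [15.7, -10.63, -1.42, 0.148, 0.014, -2.259], [15.7, -10.63, -1.42, 0.148, 0.014, -2.259]]], claw=-0.2, squeeze=30)

```text
time: 1.6
position: [0.6535, 0.0085, 0.4604]
tool_rot: [0.274, 0.96, -0.004, -0.06]
ft_force: [0.9, -1.1, 0.1]
grip_width: 0.0526
grip_force: 0.0
```

```bash
python3 - <<'E'
from h import *
c=camera("wrist");cv2.imwrite("pics/w1.png",c["pixels"]);np.savez("w1.npz",**{k:c[k] for k in("pixels","range_z","camera_matrix","extrinsics")})
o=get_obs();print(o["position"],o["q"].round(3),c["camera_matrix"],c["range_z"].min(),c["range_z"].max())
rows(*toolpose(-.038,-.13,.34,.170))
rows(*toolpose(-.038,-.13,.34,.078))
E
```

```text
[0.6567853  0.0147176  0.46088668] [-0.15   0.541  1.245  0.013  1.469 -1.176] [[371.64829954   0.         319.56801039]
 [  0.         371.64829954 241.61677752]
 [  0.           0.           1.        ]] 0.0 1.1844068
shift u [-0.111  0.065 -0.022] rotvec [0.01  0.014 0.013] err mm 5.2
shift u [-0.08   0.042  2.278] rotvec [0.01  0.014 0.013] err mm 91.2
```

View pics/w1.png

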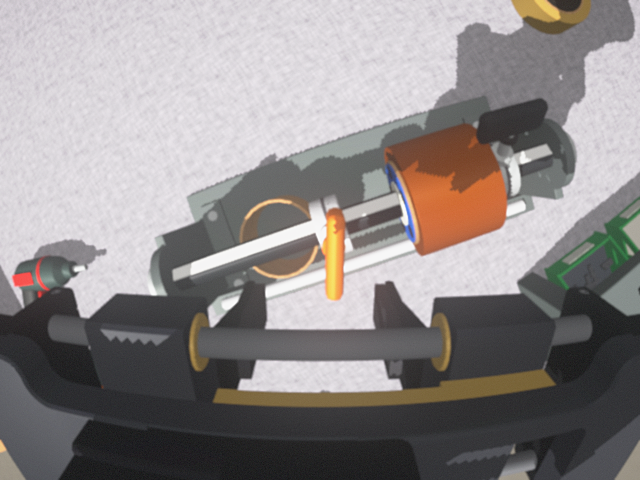

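The wrist view shows the orange wing at (334,255), roughly between the fingers at (250,330) and (390,330). The black wing is at (513,120) and the hub face at about (402,205). I'll refine the fit from this closer view.

```bash
cat >> h.py <<'E'
def wcloud(c):
    K=np.array(c["camera_matrix"]);d=c["range_z"];v,u=np.mgrid[:480,:640]
    a=(u-K[0,2])/K[0,0];b=(v-K[1,2])/K[1,1];th=np.hypot(a,b)+1e-9;k=np.tan(np.minimum(th,1.4))/th
    p=np.stack([a*k*d,-b*k*d,-d],-1);E=np.array(c["extrinsics"]);return (p-E[:3,3])@E[:3,:3]
def fitw(q,init):
    def f(p):
        W=wingframe(YAW,p[1],p[2]); c=ax(p[0])+W[:,2]*p[3]
        return np.r_[box((q-c)@W,np.array([.03,.006,.015])),(p[3]-init[3])]
    r=least_squares(f,init,loss='soft_l1',f_scale=.002);return r.x.round(4),abs(f(r.x)).mean().round(4)
def wrist(c,ini):
    P=wcloud(c);H=cv2.cvtColor(c["pixels"],cv2.COLOR_BGR2HSV).astype(int);L=(P-A0)@S;ok=c["range_z"]>0
    rr=np.hypot(L[...,0],L[...,2])
    o=ok&(H[...,0]>9)&(H[...,0]<22)&(H[...,1]>150)&(rr>.05)&(rr<.1)&(abs(L[...,1]-ini[0])<.04)
    print("orange",o.sum(),fitw(P[o],ini))
    b=ok&(H[...,2]<90)&(rr>.057)&(rr<.1)&(L[...,2]>0)&(L[...,1]>.08)&(L[...,1]<.16)
    if b.sum()>20:print("black",b.sum(),fitw(P[b],[.119,.6,1.6,.0725]))
    r=L[ok&(H[...,1]>150)&(H[...,0]<=11)&(abs(rr-.05)<.008)&(L[...,1]>.02)&(L[...,1]<.11)]
    if len(r)>50:
        g=lambda p:np.hypot(r[:,0]-p[0]-p[2]*(r[:,1]-.06),r[:,2]-p[1])-.05
        print("roll",len(r),np.percentile(r[:,1],[1,99]).round(4),least_squares(g,[0,0,0],loss='soft_l1',f_scale=.002).x.round(4))
    m=ok&(abs(rr-.026)<.003)&(H[...,1]<60)&(abs(L[...,1]-ini[0])<.025)
    if m.sum()>20:print("collar",m.sum(),np.percentile(L[m][:,1],[2,50,98]).round(4))
    bl=ok&(H[...,0]>100)&(H[...,0]<130)&(H[...,1]>100)&(rr<.045)&(L[...,1]<.06)
    if bl.sum()>10:print("hub face",bl.sum(),np.percentile(L[bl][:,1],[2,50,98]).round(4))
E
python3 - <<'E'
from h import *
wrist(dict(np.load("w1.npz")),[-.038,-.13,.34,.0745])
E
```

```text
orange 879 (array([-0.0369, -0.1416,  0.357 ,  0.0736]), np.float64(0.0006))
black 2095 (array([0.1213, 0.5837, 1.5728, 0.0712]), np.float64(0.0005))
roll 8166 [0.029  0.1016] [ 0.0006 -0.0007  0.0002]
collar 742 [-0.0488 -0.0392 -0.0255]
hub face 274 [0.0246 0.0253 0.0259]
```

```bash
python3 - <<'E'
from h import *
rows(*toolpose(-.0375,-.138,.35,.120))
rows(*toolpose(-.0375,-.138,.35,.078))
E
```

```text
shift u [-0.144  0.082  1.229] rotvec [0.013 0.021 0.023] err mm 49.6
shift u [-0.122  0.069  2.279] rotvec [0.013 0.021 0.023] err mm 91.3
```

Request:
move_arm(commands=[[[-0.14, 0.08, 0.6, 0.013, 0.021, 0.023], [-0.14, 0.08, 1.2, 0.013, 0.021, 0.023], [-0.13, 0.075, 1.7, 0.013, 0.021, 0.023], [-0.12, 0.07, 2.1, 0.013, 0.021, 0.023], [-0.12, 0.07, 2.28, 0.013, 0.021, 0.023], [-0.12, 0.07, 2.28, 0.013, 0.021, 0.023]]])

```text
time: 2.4
position: [0.6473, 0.0082, 0.3689]
tool_rot: [0.288, 0.955, -0.008, -0.072]
ft_force: [-0.3, 1.0, -0.2]
grip_width: 0.052
grip_force: 0.0
```

```bash
python3 - <<'E'
from h import *
c=camera("wrist");cv2.imwrite("pics/w2.png",c["pixels"]);wrist(c,[-.038,-.13,.35,.0745])
rows(*toolpose(-.0375,-.138,.35,.078));print(get_obs()["ft_force"])
E
```

```text
orange 2013 (array([-0.0379, -0.1323,  0.2886,  0.0735]), np.float64(0.0006))
black 3527 (array([0.1213, 0.584 , 1.5739, 0.0713]), np.float64(0.0005))
roll 13470 [0.0291 0.1015] [ 0.0004 -0.0007  0.0106]
collar 1561 [-0.0486 -0.039  -0.0253]
hub face 874 [0.0249 0.0255 0.0263]
shift u [ 0.026  0.251 -0.011] rotvec [-0.007 -0.002 -0.018] err mm 10.1
[-0.30526969  0.09905085 -0.29092314]
```

Request:
move_arm(commands=[[[0.02, 0.25, -0.01, 0, 0, 0], [0.02, 0.25, -0.01, 0, 0, 0], [0.02, 0.25, -0.01, 0, 0, 0]]])

```text
time: 2.82
position: [0.6525, 0.0178, 0.3699]
tool_rot: [0.287, 0.955, -0.008, -0.071]
ft_force: [0.2, 0.0, -0.5]
grip_width: 0.0522
grip_force: 0.0
```

```bash
python3 - <<'E'
from h import *
print(get_obs()["joint_velocities"].round(3))
c=camera("wrist");cv2.imwrite("pics/w3.png",c["pixels"]);wrist(c,[-.038,-.13,.35,.0745])
rows(*toolpose(-.0375,-.138,.35,.078));o=get_obs();print(o["ft_force"],o["joint_velocities"].round(3))
E
```

```text
[-0.003 -0.     0.006 -0.002 -0.002  0.   ]
orange 1824 (array([-0.0376, -0.1351,  0.2761,  0.0735]), np.float64(0.0006))
black 3821 (array([0.1213, 0.5838, 1.5747, 0.0713]), np.float64(0.0005))
roll 14085 [0.0293 0.1017] [ 0.0004 -0.0007  0.0092]
collar 1639 [-0.0484 -0.0347 -0.0251]
hub face 673 [0.0248 0.0256 0.0262]
shift u [-0.004 -0.011  0.002] rotvec [-0.007 -0.002 -0.017] err mm 0.5
[0.03474256 0.36756831 0.29206188] [-0.005  0.     0.005  0.001 -0.     0.001]
```

View pics/w3.png

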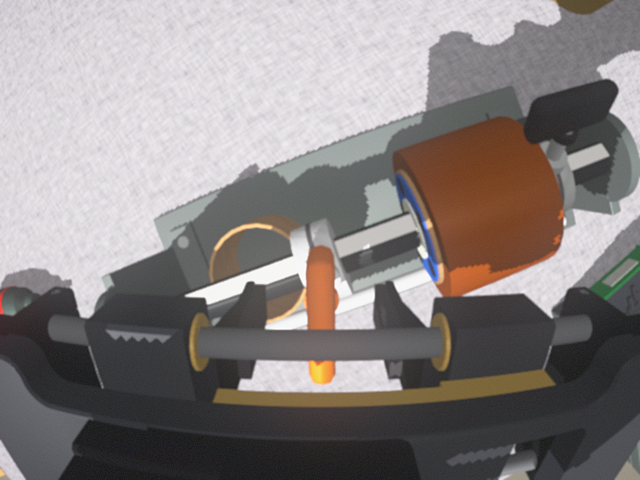

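The wing sits at (320,310), centred between the fingers at (250,330) and (390,330), so I'll close on it.

Request:
move_arm(commands=[[[0, 0, 0, 0, 0, 0], [0, 0, 0, 0, 0, 0], [0, 0, 0, 0, 0, 0], [0, 0, 0, 0, 0, 0], [0, 0, 0, 0, 0, 0]]], claw=1, squeeze=35)

```text
time: 3.5
position: [0.6526, 0.0176, 0.3694]
tool_rot: [0.288, 0.955, -0.008, -0.07]
ft_force: [-0.3, 0.6, -0.5]
grip_width: 0.0119
grip_force: 35.0
```

```bash
python3 - <<'E'
from h import *
o=get_obs();print(o["ft_force"],o["moment"],o["grip_width"],o["grip_force"])
R0=R.from_quat(o["tool_rot"]).as_matrix()
# current wing params implied by tool
L=S.T@R0; print("lean",np.arctan2(L[0,2],-L[2,2]), "tilt along shaft",L[1,2])
W=wingframe(YAW,-.138,0);print("scr",-np.arctan2((W.T@-R0[:,0])[1],(W.T@-R0[:,0])[0]))
y=(o["position"]+R0[:,2]*.164-A0)@S;print("grasp",y)
u=R0.T@S[:,1];print("shaft dir in tool, per 40mm",u)
c=camera("wrist");wrist(c,[-.038,-.13,.3,.0745])
rows(*toolpose(-.0375+.045,-.138,.33,.078))
E
```

```text
[-0.31023862  0.60627107 -0.54519629] [ 0.20993774 -0.35955655  0.03733353] 0.011854851027247254 35.00132794812089
lean -0.14177107023169766 tilt along shaft -0.004846884016571874
scr 0.36707876241795695
grasp [ 0.01031633 -0.03785942  0.07709478]
shaft dir in tool, per 40mm [ 0.35888977  0.93336736 -0.00484688]
orange 2153 (array([-0.0381, -0.1355,  0.3082,  0.0734]), np.float64(0.0006))
black 3838 (array([0.1213, 0.5841, 1.575 , 0.0712]), np.float64(0.0005))
roll 13379 [0.0292 0.1017] [ 0.0004 -0.0007  0.0093]
collar 1454 [-0.0494 -0.038  -0.0259]
hub face 674 [0.0248 0.0256 0.0262]
shift u [ 0.405  1.038 -0.01 ] rotvec [-0.006 -0.002 -0.037] err mm 44.6
```

Request:
move_arm(commands=[[[0.06, 0.15, 0, 0, 0, 0], [0.13, 0.34, 0, 0, 0, 0], [0.21, 0.54, 0, 0, 0, 0], [0.28, 0.73, 0, 0, 0, 0], [0.35, 0.9, -0.005, 0, 0, 0], [0.395, 1.027, -0.005, 0, 0, 0], [0.395, 1.027, -0.005, 0, 0, 0], [0.395, 1.027, -0.005, 0, 0, 0]]])

```text
time: 4.55
position: [0.6622, 0.0611, 0.3695]
tool_rot: [0.288, 0.955, -0.007, -0.071]
ft_force: [2.9, 0.6, -1.1]
grip_width: 0.0116
grip_force: 35.0
```

```bash
cat >> h.py <<'E'
def st(cam=True,ini=None):
    o=get_obs();R0=R.from_quat(o["tool_rot"]).as_matrix();L=S.T@R0;lean=np.arctan2(L[0,2],-L[2,2])
    W=wingframe(YAW,lean,0);x=W.T@-R0[:,0];g=(o["position"]+R0[:,2]*.164-A0)@S
    print("t",o["time"],"F stand",(S.T@o["ft_force"]).round(2),"M",o["moment"].round(2),"grip",round(o["grip_width"],4),round(o["grip_force"],1))
    print("lean",lean.round(4),"tilt",L[1,2].round(4),"scr",-np.arctan2(x[1],x[0]).round(4),"grasp",g.round(4),"r",np.hypot(g[0],g[2]).round(4),"shaftdir",(R0.T@S[:,1]).round(4),"q6",o["q"][5].round(3))
    if cam: wrist(camera("wrist"),ini)
E
python3 -c "
from h import *
st(True,[.006,-.14,.36,.0745])"
```

```text
t 4.55 F stand [ 2.67  1.17 -1.13] M [ 0.43 -0.94 -0.05] grip 0.0116 35.0
lean -0.1419 tilt -0.0036 scr 0.367 grasp [0.0102 0.0068 0.0771] r 0.0778 shaftdir [ 0.3588  0.9334 -0.0036] q6 -1.069
orange 2888 (array([ 0.0126, -0.0482,  0.5581,  0.0735]), np.float64(0.0047))
black 5041 (array([0.1214, 0.5838, 1.5724, 0.0713]), np.float64(0.0005))
roll 13990 [0.0308 0.1015] [ 0.0006 -0.0006  0.0007]
collar 1450 [-0.0045  0.0068  0.0189]
hub face 22 [0.0238 0.0258 0.026 ]
```

Request:
move_arm(commands=[[[0.015, 0.04, 0, 0, 0, 0], [0.03, 0.075, 0, 0, 0, 0], [0.036, 0.093, 0, 0, 0, 0], [0.036, 0.093, 0, 0, 0, 0]]])

```text
time: 5.1
position: [0.6629, 0.0641, 0.3694]
tool_rot: [0.288, 0.955, -0.008, -0.071]
ft_force: [2.3, -2.5, -0.6]
grip_width: 0.0115
grip_force: 35.0
```

Request:
move_arm(commands=[[[0.013, 0.035, 0, 0, 0, 0], [0.013, 0.035, 0, 0, 0, 0], [0.013, 0.035, 0, 0, 0, 0]]])

```text
time: 5.48
position: [0.6632, 0.0658, 0.3695]
tool_rot: [0.288, 0.955, -0.008, -0.071]
ft_force: [3.2, -2.8, -1.6]
grip_width: 0.0117
grip_force: 35.0
```

```bash
python3 -c "
from h import *
st(True,[.012,-.14,.36,.0745])"
```

```text
t 5.475 F stand [ 3.77 -2.07 -1.59] M [-0.24 -0.98  0.06] grip 0.0117 35.0
lean -0.1423 tilt -0.0058 scr 0.3669 grasp [0.0101 0.0113 0.0771] r 0.0778 shaftdir [ 0.3588  0.9334 -0.0058] q6 -1.062
orange 3072 (array([ 0.0178, -0.0382,  0.579 ,  0.0733]), np.float64(0.0056))
black 5153 (array([0.1214, 0.5839, 1.5719, 0.0713]), np.float64(0.0005))
roll 13572 [0.0311 0.1015] [ 0.0005 -0.0006  0.    ]
collar 1454 [-0.0004  0.011   0.023 ]
```

Request:
move_arm(commands=[[[0.009, 0.023, 0, 0, 0, 0], [0.018, 0.046, 0, 0, 0, 0], [0.018, 0.046, 0, 0, 0, 0]]])

```text
time: 5.9
position: [0.6636, 0.0675, 0.3695]
tool_rot: [0.288, 0.955, -0.009, -0.071]
ft_force: [2.4, -4.3, -0.9]
grip_width: 0.012
grip_force: 35.0
```

```bash
python3 -c "
from h import *
st(True,[.012,-.14,.36,.0745])"
```

```text
t 5.9 F stand [ 3.31 -3.67 -0.89] M [-0.55 -0.95  0.11] grip 0.012 35.0
lean -0.1424 tilt -0.0069 scr 0.367 grasp [0.0101 0.0128 0.0771] r 0.0778 shaftdir [ 0.3588  0.9334 -0.0069] q6 -1.059
orange 3106 (array([ 0.0189, -0.0359,  0.5667,  0.0733]), np.float64(0.005))
black 5202 (array([0.1214, 0.5836, 1.5724, 0.0713]), np.float64(0.0005))
roll 13410 [0.0308 0.1016] [ 0.0005 -0.0006  0.0011]
collar 1403 [0.001  0.0119 0.0241]
```

Request:
move_arm(commands=[[[0.009, 0.023, 0, 0, 0, 0], [0.018, 0.046, 0, 0, 0, 0], [0.018, 0.046, 0, 0, 0, 0]]])

```text
time: 6.32
position: [0.6639, 0.0683, 0.3695]
tool_rot: [0.288, 0.955, -0.01, -0.071]
ft_force: [2.2, -6.7, -0.6]
grip_width: 0.012
grip_force: 35.0
```

```bash
python3 -c "
from h import *
st(True,[.012,-.14,.36,.0745])"
```

```text
t 6.325 F stand [ 3.56 -6.1  -0.61] M [-1.16 -0.87  0.14] grip 0.012 35.0
lean -0.1427 tilt -0.0101 scr 0.3673 grasp [0.0102 0.0132 0.0771] r 0.0778 shaftdir [ 0.3591  0.9333 -0.0101] q6 -1.056
orange 3028 (array([ 0.0188, -0.0486,  0.5466,  0.0733]), np.float64(0.0051))
black 5246 (array([0.1215, 0.5836, 1.5719, 0.0713]), np.float64(0.0005))
roll 13461 [0.0308 0.1016] [ 0.0005 -0.0006 -0.0005]
collar 1402 [0.001  0.012  0.0241]
```

```bash
python3 -c "
from h import *
o=get_obs();R0=R.from_quat(o['tool_rot']).as_matrix();u=R0.T@S[:,1]
c=R0.T@(ax(.0128)+S@[.0003,0,-.0004]-o['position']);T=.726
for k in range(1,13):
    th=T*min(1,k/11);Q=R.from_rotvec(-th*u);print((( c-Q.apply(c))/.04).round(2).tolist(),Q.as_rotvec().round(3).tolist())
"
```

```text
[0.37, -0.14, 0.02] [-0.024, -0.062, 0.001]
[0.74, -0.29, 0.06] [-0.047, -0.123, 0.001]
[1.11, -0.43, 0.12] [-0.071, -0.185, 0.002]
[1.47, -0.56, 0.22] [-0.095, -0.246, 0.003]
[1.83, -0.7, 0.34] [-0.118, -0.308, 0.003]
[2.18, -0.83, 0.48] [-0.142, -0.37, 0.004]
[2.52, -0.96, 0.65] [-0.166, -0.431, 0.005]
[2.84, -1.09, 0.84] [-0.19, -0.493, 0.005]
[3.16, -1.2, 1.05] [-0.213, -0.554, 0.006]
[3.46, -1.32, 1.29] [-0.237, -0.616, 0.007]
[3.75, -1.43, 1.55] [-0.261, -0.678, 0.007]
[3.75, -1.43, 1.55] [-0.261, -0.678, 0.007]
```

Request:
move_arm(commands=[[[0.37, -0.14, 0.02, -0.024, -0.062, 0.001], [0.74, -0.29, 0.06, -0.047, -0.123, 0.001], [1.11, -0.43, 0.12, -0.071, -0.185, 0.002], [1.47, -0.56, 0.22, -0.095, -0.246, 0.003], [1.83, -0.7, 0.34, -0.118, -0.308, 0.003], [2.18, -0.83, 0.48, -0.142, -0.37, 0.004], [2.52, -0.96, 0.65, -0.166, -0.431, 0.005], [2.84, -1.09, 0.84, -0.19, -0.493, 0.005], [3.16, -1.2, 1.05, -0.213, -0.554, 0.006], [3.46, -1.32, 1.29, -0.237, -0.616, 0.007], [3.75, -1.43, 1.55, -0.261, -0.678, 0.007], [3.75, -1.43, 1.55, -0.261, -0.678, 0.007]]])

```text
time: 7.88
position: [0.4997, 0.1052, 0.3305]
tool_rot: [0.28, 0.916, 0.016, 0.286]
ft_force: [4.7, -8.5, -3.4]
grip_width: 0.0115
grip_force: 35.0
```

```bash
python3 -c "
from h import *
st(True,[.012,.58,.36,.0745])
c=camera('wrist');cv2.imwrite('pics/w4.png',c['pixels']);c=camera('top');cv2.imwrite('pics/t4.png',c['pixels'])
st(False)
rows(*toolpose(.013,.583,.367,.0778))
"
```

```text
t 7.875 F stand [ 6.46 -7.25 -3.39] M [-0.96 -0.58 -0.6 ] grip 0.0115 35.0
lean 0.5808 tilt -0.011 scr 0.3703 grasp [-0.0448  0.0135  0.0634] r 0.0776 shaftdir [ 0.3619  0.9322 -0.011 ] q6 -0.291
orange 2876 (array([0.0178, 0.6943, 0.5627, 0.0732]), np.float64(0.0041))
black 4854 (array([0.1215, 0.5786, 1.5691, 0.0714]), np.float64(0.0005))
roll 13825 [0.031  0.1023] [ 0.0006 -0.0005  0.0017]
collar 1271 [0.001  0.0119 0.0241]
t 8.025 F stand [ 4.8  -6.17 -3.05] M [-0.56 -0.44 -0.28] grip 0.0117 35.0
lean 0.5801 tilt -0.0114 scr 0.3714 grasp [-0.0447  0.0134  0.0634] r 0.0776 shaftdir [ 0.3629  0.9318 -0.0114] q6 -0.294
shift u [-0.066 -0.036 -0.006] rotvec [-0.012  0.001 -0.004] err mm 3.0
```

View pics/w4.png

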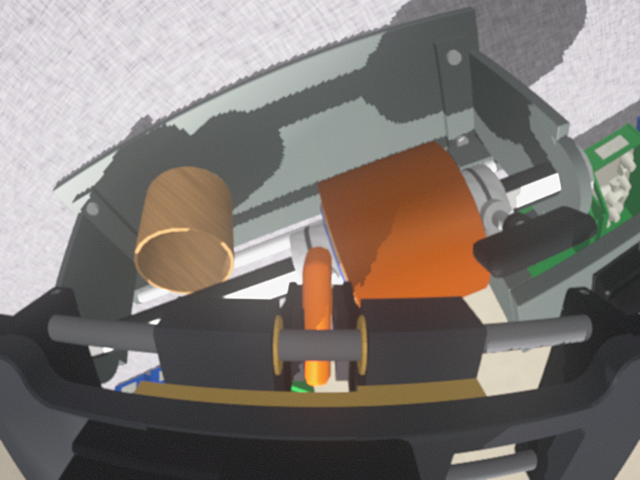

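```bash
sed -i 's/(rr>.05)&(rr<.1)/(rr>.058)\&(rr<.1)/' h.py; python3 -c "
from h import *
st(True,[.012,.58,.37,.0745])
o=get_obs();R0=R.from_quat(o['tool_rot']).as_matrix()
c=R0.T@(ax(.0128)+S@[.0003,0,-.0004]-o['position']);print(c)
"
```

```text
t 8.025 F stand [ 4.8  -6.17 -3.05] M [-0.56 -0.44 -0.28] grip 0.0117 35.0
lean 0.5801 tilt -0.0114 scr 0.3714 grasp [-0.0447  0.0134  0.0634] r 0.0776 shaftdir [ 0.3629  0.9318 -0.0114] q6 -0.294
orange 2426 (array([0.0117, 0.6174, 0.3679, 0.0733]), np.float64(0.0006))
black 4878 (array([0.1214, 0.5785, 1.5693, 0.0714]), np.float64(0.0005))
roll 13947 [0.031  0.1024] [ 0.0006 -0.0005  0.0013]
collar 1278 [0.0011 0.0118 0.0241]
[-0.00235228  0.00124752  0.24204902]
```

Request:
move_arm(commands=[[[-0.03, 0.012, 0, 0, 0, 0], [-0.065, 0.025, 0, 0, 0, 0], [-0.065, 0.025, 0, 0, 0, 0], [-0.065, 0.025, 0, 0, 0, 0]]])

```text
time: 8.57
position: [0.5011, 0.1049, 0.3314]
tool_rot: [0.28, 0.917, 0.016, 0.284]
ft_force: [0.6, -5.7, -3.4]
grip_width: 0.012
grip_force: 35.0
```

```bash
python3 -c "
from h import *
st(True,[.012,.58,.37,.0745])
"
```

```text
t 8.575 F stand [ 1.86 -5.42 -3.39] M [-0.4   0.26 -0.27] grip 0.012 35.0
lean 0.5774 tilt -0.0116 scr 0.3709 grasp [-0.0439  0.0134  0.064 ] r 0.0776 shaftdir [ 0.3624  0.9319 -0.0116] q6 -0.318
orange 2411 (array([0.0116, 0.6044, 0.3658, 0.0733]), np.float64(0.0006))
black 4825 (array([0.1215, 0.5783, 1.5696, 0.0714]), np.float64(0.0005))
roll 14160 [0.0309 0.1024] [ 0.0006 -0.0005  0.0012]
collar 1332 [0.001  0.0118 0.0241]
```

Request:
move_arm(commands=[[[-0.03, 0.012, 0, 0, 0, 0], [-0.054, 0.021, 0, 0, 0, 0], [-0.054, 0.021, 0, 0, 0, 0], [-0.054, 0.021, 0, 0, 0, 0]]])

```text
time: 9.12
position: [0.502, 0.1047, 0.332]
tool_rot: [0.28, 0.917, 0.016, 0.283]
ft_force: [-2.7, -3.6, -3.9]
grip_width: 0.0117
grip_force: 35.0
```

```bash
python3 -c "
from h import *
st(True,[.012,.58,.37,.0745])
"
```

```text
t 9.125 F stand [-1.84 -4.12 -3.87] M [-0.17  1.01 -0.22] grip 0.0117 35.0
lean 0.5749 tilt -0.0118 scr 0.3703 grasp [-0.0433  0.0133  0.0644] r 0.0776 shaftdir [ 0.3619  0.9321 -0.0118] q6 -0.338
orange 2403 (array([0.0118, 0.5946, 0.3576, 0.0732]), np.float64(0.0006))
black 4825 (array([0.1215, 0.5784, 1.5687, 0.0714]), np.float64(0.0005))
roll 14171 [0.031  0.1025] [ 0.0006 -0.0005  0.0014]
collar 1367 [0.0011 0.0118 0.0241]
```

Request:
move_arm(commands=[[[-0.03, 0.012, 0, 0, 0, 0], [-0.05, 0.019, 0, 0, 0, 0], [-0.05, 0.019, 0, 0, 0, 0], [-0.05, 0.019, 0, 0, 0, 0]]])

```text
time: 9.68
position: [0.5029, 0.1045, 0.3326]
tool_rot: [0.28, 0.917, 0.016, 0.282]
ft_force: [-3.6, -4.0, -4.7]
grip_width: 0.0116
grip_force: 35.0
```

```bash
python3 -c "
from h import *
st(True,[.012,.58,.37,.0745])
o=get_obs();R0=R.from_quat(o['tool_rot']).as_matrix();W=wingframe(YAW,.58,0);print(R0.T@W[:,2])
"
```

```text
t 9.675 F stand [-2.68 -4.66 -4.7 ] M [ 0.07  1.31 -0.15] grip 0.0116 35.0
lean 0.5726 tilt -0.0122 scr 0.3703 grasp [-0.0426  0.0133  0.0648] r 0.0776 shaftdir [ 0.3619  0.9321 -0.0122] q6 -0.356
orange 2387 (array([0.0119, 0.5853, 0.3518, 0.0732]), np.float64(0.0006))
black 4844 (array([0.1215, 0.5783, 1.5687, 0.0714]), np.float64(0.0005))
roll 14228 [0.0311 0.1024] [ 0.0006 -0.0005  0.0017]
collar 1410 [0.001  0.0119 0.0242]
[ 0.00243351 -0.01404422 -0.99989841]
```

Request:
move_arm(commands=[[[-0.015, 0.006, 0.004, 0, 0, 0.1], [-0.015, 0.006, 0.008, 0, 0, 0.2], [-0.015, 0.006, 0.012, 0, 0, 0.3], [-0.015, 0.006, 0.015, 0, 0, 0.4], [-0.015, 0.006, 0.019, 0, 0, 0.5], [-0.015, 0.006, 0.023, 0, 0, 0.6], [-0.015, 0.006, 0.026, 0, 0, 0.7], [-0.015, 0.006, 0.03, 0, 0, 0.8], [-0.015, 0.006, 0.03, 0, 0, 0.8]]], squeeze=45)

```text
time: 10.85
position: [0.5043, 0.1041, 0.3322]
tool_rot: [0.616, 0.736, 0.124, 0.254]
ft_force: [-3.0, -3.8, -5.1]
grip_width: 0.0116
grip_force: 45.0
```

```bash
python3 -c "
from h import *
c=camera('wrist');cv2.imwrite('pics/w5.png',c['pixels'])
st(True,[.012,.58,1.15,.073])
"
```

```text
t 10.9 F stand [-1.84 -6.13 -4.26] M [-0.    1.18 -0.29] grip 0.0119 45.0
lean 0.5733 tilt -0.0122 scr 1.1709 grasp [-0.0411  0.0132  0.0644] r 0.0764 shaftdir [ 0.9211  0.3893 -0.0122] q6 0.444
orange 2574 (array([0.0119, 0.5684, 1.1559, 0.0721]), np.float64(0.0006))
black 5389 (array([0.1222, 0.5771, 1.5694, 0.0715]), np.float64(0.0006))
roll 19318 [0.0311 0.1027] [ 0.0006 -0.0005  0.0015]
collar 1061 [0.0018 0.0126 0.0199]
```

View pics/w5.png

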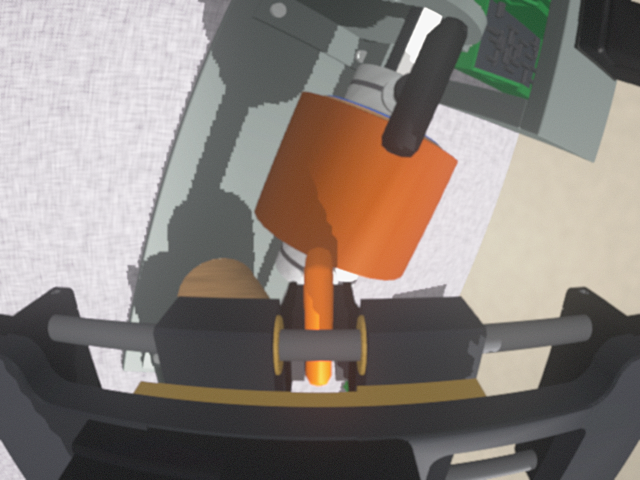

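The wing at (318,315) is held and has turned to about 1.16, following the gripper. Its lean dropped slightly (0.568 against 0.579), so I'll nudge it back.

Request:
move_arm(commands=[[[0.01, -0.024, 0, 0, 0, 0], [0.02, -0.048, 0, 0, 0, 0], [0.02, -0.048, 0, 0, 0, 0], [0.02, -0.048, 0, 0, 0, 0]]])

```text
time: 11.45
position: [0.5037, 0.1042, 0.3318]
tool_rot: [0.615, 0.735, 0.125, 0.255]
ft_force: [-1.1, -6.6, -3.8]
grip_width: 0.0116
grip_force: 45.0
```

```bash
python3 -c "
from h import *
st(True,[.012,.58,1.15,.073])
"
```

```text
t 11.45 F stand [ 0.4  -6.65 -3.84] M [-0.31  0.8  -0.36] grip 0.0116 45.0
lean 0.5762 tilt -0.0117 scr 1.1712 grasp [-0.0413  0.0133  0.0643] r 0.0764 shaftdir [ 0.9211  0.389  -0.0117] q6 0.461
orange 2568 (array([0.012 , 0.5691, 1.1655, 0.0721]), np.float64(0.0006))
black 5417 (array([0.1222, 0.5772, 1.568 , 0.0715]), np.float64(0.0006))
roll 19290 [0.0311 0.1027] [ 0.0006 -0.0005  0.0011]
collar 1058 [0.0019 0.0126 0.02  ]
```

Request:
move_arm(commands=[[[0.008, -0.018, 0, 0, 0, 0], [0.014, -0.033, 0, 0, 0, 0], [0.014, -0.033, 0.004, 0, 0, 0.1], [0.014, -0.033, 0.008, 0, 0, 0.2], [0.014, -0.033, 0.011, 0, 0, 0.3], [0.014, -0.033, 0.011, 0, 0, 0.3]]])

```text
time: 12.25
position: [0.5034, 0.1043, 0.3311]
tool_rot: [0.718, 0.635, 0.163, 0.234]
ft_force: [0.1, -7.8, -2.9]
grip_width: 0.012
grip_force: 45.0
```

```bash
python3 -c "
from h import *
st(True,[.012,.58,1.5,.073])
"
```

```text
t 12.25 F stand [ 1.76 -7.63 -2.94] M [-0.49  0.47 -0.48] grip 0.012 45.0
lean 0.5782 tilt -0.0113 scr 1.4718 grasp [-0.0413  0.0133  0.0638] r 0.076 shaftdir [ 0.995   0.0988 -0.0113] q6 0.775
orange 2499 (array([0.0118, 0.5806, 1.492 , 0.0717]), np.float64(0.0006))
black 4471 (array([0.1226, 0.5786, 1.5666, 0.0715]), np.float64(0.0007))
roll 19085 [0.0311 0.1028] [ 0.0006 -0.0005  0.0005]
collar 970 [0.002  0.0127 0.0191]
```

Request:
move_arm(commands=[[[0, 0, 0.003, 0, 0, 0.07], [0, 0, 0.006, 0, 0, 0.14], [0, 0, 0.008, 0, 0, 0.21], [0, 0, 0.01, 0, 0, 0.27], [0, 0, 0.01, 0, 0, 0.32], [0, 0, 0.01, 0, 0, 0.32]]], squeeze=55)

```text
time: 13.05
position: [0.5036, 0.1043, 0.3307]
tool_rot: [0.809, 0.515, 0.197, 0.206]
ft_force: [0.1, -7.7, -2.8]
grip_width: 0.0117
grip_force: 55.0
```

```bash
python3 -c "
from h import *
st(True,[.012,.58,1.7,.0724])
o=get_obs();print('Mtool',R.from_quat(o['tool_rot']).inv().apply(o['moment']))
"
```

```text
t 13.05 F stand [ 1.8  -7.54 -2.78] M [-0.98  0.6   0.19] grip 0.0117 55.0
lean 0.5783 tilt -0.0117 scr 1.7861 grasp [-0.0411  0.0133  0.0634] r 0.0756 shaftdir [ 0.9768 -0.2136 -0.0117] q6 1.094
orange 2564 (array([0.0118, 0.5778, 1.7441, 0.0713]), np.float64(0.0006))
black 5136 (array([0.1224, 0.5838, 1.5725, 0.0714]), np.float64(0.0006))
roll 19380 [0.0311 0.1028] [ 0.0006 -0.0005  0.0012]
collar 999 [0.0024 0.0129 0.0192]
Mtool [ 0.16424066 -0.90321663 -0.76863884]
```

Request:
move_arm(commands=[[[0, 0, 0, 0, 0, 0.06], [0, 0, 0, 0, 0, 0.12], [0, 0, 0, 0, 0, 0.12], [0, 0, 0, 0, 0, 0.12]]])

```text
time: 13.6
position: [0.5036, 0.1043, 0.3307]
tool_rot: [0.837, 0.467, 0.209, 0.194]
ft_force: [0.3, -7.1, -4.0]
grip_width: 0.0129
grip_force: 59.6
```

```bash
python3 -c "
from h import *
st(True,[.012,.58,1.7,.0724])
o=get_obs();print('Mtool',R.from_quat(o['tool_rot']).inv().apply(o['moment']))
"
```

```text
t 13.6 F stand [ 1.83 -6.91 -4.03] M [-1.55  0.7   0.49] grip 0.0129 59.6
lean 0.5785 tilt -0.0122 scr 1.9017 grasp [-0.0411  0.0133  0.0634] r 0.0756 shaftdir [ 0.9457 -0.3248 -0.0122] q6 1.211
orange 2653 (array([0.0118, 0.5772, 1.7132, 0.0713]), np.float64(0.0006))
black 5503 (array([0.1222, 0.584 , 1.572 , 0.0714]), np.float64(0.0006))
roll 18988 [0.0311 0.1028] [ 0.0006 -0.0005  0.0008]
collar 967 [0.0019 0.0126 0.0199]
Mtool [-0.06196495 -1.15897766 -1.33319702]
```

Request:
move_arm(commands=[[[0, 0, 0, 0, 0, -0.07], [0, 0, 0, 0, 0, -0.14], [0, 0, 0, 0, 0, -0.14]]])

```text
time: 14.02
position: [0.5037, 0.1042, 0.3308]
tool_rot: [0.804, 0.521, 0.196, 0.207]
ft_force: [-0.2, -7.1, -3.5]
grip_width: 0.0114
grip_force: 55.0
```

Request:
move_arm(commands=[[[0, 0, 0, 0, 0, 0], [0, 0, 0, 0, 0, 0], [0, 0, 0, 0, 0, 0], [0, 0, 0, 0, 0, 0], [0, 0, -0.4, 0, 0, 0], [0, 0, -1, 0, 0, 0], [0, 0, -2, 0, 0, 0], [0, 0, -3, 0, 0, 0], [0, 0, -3.5, 0, 0, 0], [0, 0, -3.5, 0, 0, 0]]], claw=-0.2)

```text
time: 15.28
position: [0.4293, 0.123, 0.4498]
tool_rot: [0.803, 0.521, 0.201, 0.208]
ft_force: [-0.0, 0.1, 1.0]
grip_width: 0.0526
grip_force: 0.0
```

```bash
python3 -c "
from h import *
c=camera('wrist');cv2.imwrite('pics/w6.png',c['pixels'])
st(True,[.012,.58,1.7,.0724])
"
```

```text
t 15.325 F stand [-0.25  0.31 -0.04] M [0.05 0.29 0.03] grip 0.0525 0.0
lean 0.5852 tilt -0.0059 scr 1.7696 grasp [-0.1165  0.0163  0.1821] r 0.2162 shaftdir [ 0.9803 -0.1975 -0.0059] q6 0.77
orange 862 (array([0.0113, 0.573 , 1.6861, 0.0715]), np.float64(0.0006))
black 1173 (array([0.1178, 0.584 , 1.5799, 0.0715]), np.float64(0.0007))
roll 6777 [0.0319 0.1023] [ 0.0006 -0.0005  0.0029]
collar 714 [0.0011 0.0126 0.0222]
```

View pics/w6.png

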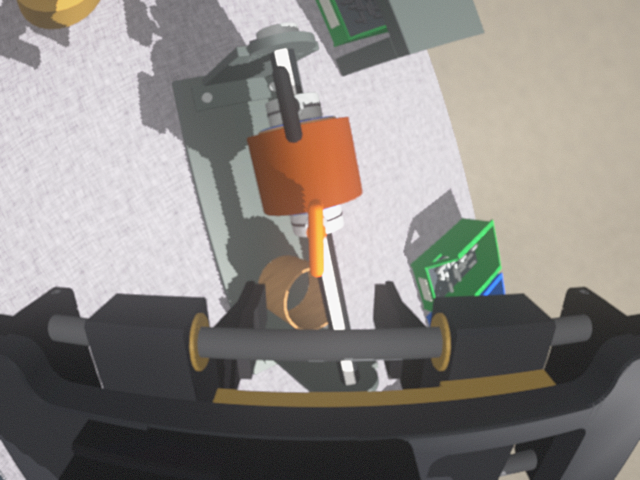

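The wrist view shows the gripper clear of the stand. The orange wing at (317,240) stands along the shaft against the roll, in line with the black one at (287,103). I'll check the screw angle from the fixed cameras.

```bash
python3 -c "
from h import *
Os=[]
for n in('top','side','top','side'):
    c=camera(n);P=cloud(c);H=cv2.cvtColor(c['pixels'],cv2.COLOR_BGR2HSV).astype(int);L=(P-A0)@S;rr=np.hypot(L[...,0],L[...,2]);ok=c['range_z']>0
    o=ok&(H[...,0]>9)&(H[...,0]<22)&(H[...,1]>150)&(rr>.056)&(rr<.1)&(L[...,2]>.03)&(abs(L[...,1]-.012)<.045);Os.append(P[o])
    print(n,o.sum(),fitw(P[o],[.012,.58,1.7,.0724]) if o.sum()>20 else '')
    b=ok&(H[...,2]<90)&(rr>.057)&(rr<.1)&(L[...,2]>.02)&(L[...,1]>.08)&(L[...,1]<.16)
    print(' blk',b.sum(),fitw(P[b],[.119,.58,1.7,.0724]) if b.sum()>20 else '')
print(fitw(np.vstack(Os),[.012,.58,1.7,.0724]))
c=camera('wrist');wrist(c,[.012,.58,1.7,.0724])
"
```

```text
top 79 (array([0.0125, 0.576 , 1.7449, 0.0718]), np.float64(0.001))
 blk 173 (array([0.1206, 0.5836, 1.5535, 0.0716]), np.float64(0.0014))
side 128 (array([0.0108, 0.5856, 1.7511, 0.0727]), np.float64(0.001))
 blk 95 (array([0.1189, 0.5811, 1.5952, 0.0737]), np.float64(0.0009))
top 78 (array([0.0136, 0.5736, 1.7519, 0.073 ]), np.float64(0.0012))
 blk 171 (array([0.1197, 0.5815, 1.5846, 0.0722]), np.float64(0.0015))
side 129 (array([0.0107, 0.5852, 1.7283, 0.073 ]), np.float64(0.001))
 blk 99 (array([0.1187, 0.5856, 1.5798, 0.0733]), np.float64(0.0009))
(array([0.0108, 0.5815, 1.7493, 0.0728]), np.float64(0.0011))
orange 874 (array([0.0113, 0.5728, 1.6702, 0.0714]), np.float64(0.0006))
black 1182 (array([0.118 , 0.585 , 1.5954, 0.0715]), np.float64(0.0007))
roll 6783 [0.0319 0.1023] [ 0.0006 -0.0005  0.001 ]
collar 703 [0.0013 0.0124 0.0223]
```

The fixed cameras put the screw at 1.75 and the lean at 0.58 (black 0.58). The wings are 108 mm apart, as required.

```bash
python3 -c "
from rig import *
print(hand_in())"
```

```text
the job is handed in; nothing more can be done
None
```

The loose collar is up against the roll's hub with its screw squarely on the flat, the wing screw is tightened to its stop (about 1.75 rad), the gripper is clear, and the job is handed in; no verdict was returned.

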